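# Release a particle sizer's measuring cell and hold it aslant over the light plate

## Robot

A 7-joint arm with a two-finger parallel gripper is mounted at the origin on the work surface. World frame = base frame: x ahead of the robot, y to its left, z up, the work surface at z = 0. Lengths are in m, angles in rad, forces in N, time in s.
With the tool pointing down it reaches from about 0.425 to 0.825 m from the base axis. Payload 3.6 kg.
Tool frame: the origin (TCP) lies where the fingers leave the gripper's body, on its centre line; the fingertips stand 73 mm ahead of it and the grasp point (between the pads) lies 54 mm ahead of it; z points along the fingers, y is the line along which they close (so a half turn about z gives the same grasp; the last joint's range is limited). The gripper opens to 85 mm and grips with 20 to 120 N. Pads are 22 mm wide; open, the fingers measure 114 mm over their backs; the gripper's body (76 mm by 85 mm) begins 54 mm behind the grasp point. The pads swing forward as they close: fully open they stand 13 mm farther back than shut.
Start: joints at [1.161, 0.615, -0.013, 1.423, 0.008, 1.103, -0.04], TCP at [0.243, -0.603, 0.304] pointing down, gripper open.
Joint ranges: [-3.12, 3.12], [-0.3, 2.06], [-1.34, 1.32], [0.26, 2.42], [-1.36, 4.5], [0.01, 1.98], [-2.84, 2.84]. Speed limits (rad/s): [2.79, 2.79, 3.14, 3.14, 3.14, 3.14, 3.14].

## Interface

Orientations are given as a unit quaternion [x, y, z, w].
In Python, from station import arm, snapshot, camera_info, ticket gives the robot as it stands. Calls block until the motion is done:
- arm.movep(position, orientation): joint-space move of the TCP to a pose.
- arm.line_to(position, velocity=0.15, ori=None): straight line of the TCP; ori=None keeps the orientation; velocity is the mean speed in m/s.
- arm.move_j(angles): joint-space move.
- arm.move_gripper(opening, effort=None): opening from 0.0 (shut) to 1.0 (fully open); effort is the grip in N (None keeps the last); returns when the fingers have stopped.
- arm.pause(seconds).
- arm.ik(position, orientation): joint angles nearest the present ones, or None.
- snapshot(name): name is "side" or "top"; returns the picture (480x640x3 uint8, blue, green, red); there is no depth.
- camera_info(name): a dict with "fx", "fy", "cx", "cy" (pixels), "R" (3x3) and "t" (3): a world point X has camera coordinates R X + t. Camera axes: x right, y down, z forward; pixel columns grow to the right and rows downward; lengths in m; the calibration is good to about 2 mm. A picture is of the moment at which its call begins. camera_info takes no time and is no camera call.
A pose or a line that the arm cannot do raises arm.MotionError and nothing moves.
- ticket.finish_job(): hands the job in; it is judged then, once.
Readings, each from a call of its own:
- arm.read_time(): time.
- arm.read_joint_positions(): joint angles.
- arm.read_dq(): joint speeds.
- arm.read_effort(): joint torques, N m.
- arm.read_tool_pos(): TCP position.
- arm.read_eef_rot(): TCP orientation.
- arm.read_ft_force(): force on the tool from outside, world axes, zero at the start.
- arm.read_wrist_torque(): the same for the moment, N m.
- arm.read_opening(): opening from 0.0 (shut) to 1.0 (fully open).
- arm.read_finger_force(): force on a finger pad.
Only numpy, scipy, OpenCV 4.12 (cv2) and the standard library are available. Lean on these libraries where they do the work, as an engineer would, in place of code of your own. Each camera call takes 0.05 s, during which the arm holds its last target. There are 200 camera calls.

## Task

The measuring cell's windows are to be checked for scratches. Swing the clamp lever on the particle sizer's deck a quarter turn off the cell, until it stands at 90 degrees, pointing at the sizer's front, and leave it there; then draw the measuring cell straight up out of its bay by the handle and hold it over the middle of the light plate, window about 15 cm above it, leaning at 45 degrees with the handle uppermost so that its flat window side looks down aslant on the plate. Finish while still holding it steady there in the gripper; the cell must not touch the light plate, and everything else on the bench stays where it is.

Things in the scene. Friction and masses are not known exactly. Their poses are not given: they have to be found in the camera images.
- instrument: Laser particle sizer, fixed white box 300 (x) by 420 mm (y). Origin: centre of its underside, on the bench; x from its front (robot side) to its back, y to its left, z up. Between two raised housings (|y| 120 to 210 mm, tops 193 mm above the bench) lies a flat aluminium deck, 150 mm above the bench, with lever and cell bay. Place and yaw vary.
- bay (a point): Middle of the mouth of the cell bay, in the deck (20 mm behind the sizer's centre line). The bay is a slot 84 mm (x) by 28 mm (y), 80 mm deep; the cell's flange rests on the deck around it. Axes as the sizer's.
- clamp_lever (a joint): Clamp lever's angle, rad: 0 = locked, arm across the cell's flange, pointing to the sizer's right (-y); grows clockwise seen from above; 1.571 (90 degrees) = release mark, arm pointing to the sizer's front (-x), clear of the cell; stop at 1.9. It starts at 0 to 0.3 and there blocks the cell. Friction about 1.5 N at the handle; it stays where it is left.
- lever_pivot (a point): On the lever's upright pivot axis, 34 mm in front of and 50 mm left of the bay's middle, 164 mm above the bench.
- lever_handle (a point): Point in the lever's black upright handle (18 mm diameter, 40 mm tall, from 169 to 209 mm above the bench), on its axis 192 mm above the bench, 110 mm from the pivot. Below the handle runs the steel arm, 15 mm wide, top 169 mm above the bench.
- cell: Measuring cell, loose, 0.25 to 0.4 kg: dark flat frame 80 (own x) by 24 (y) by 72 mm (z), round glass window through its flat sides (window axis = y); above it an aluminium flange 92 x 36 x 6 mm, then the handle. Origin: centre of its underside, z towards the handle. Starts upright in the bay, flange on the deck, axes as the sizer's, 2 mm clearance each side.
- cell_handle (a point): Grip point in the cell's handle, 104 mm above the cell's origin. The handle is an aluminium tab 36 mm (own x) by 14 mm (own y), from 78 to 118 mm above the origin; grip it across its 14 mm. The flange's top is 26 mm below this point.
- cell_window (a point): Centre of the cell's round window (42 mm), 36 mm above the cell's origin, 68 mm below the grip point.
- light_plate: LED light plate lying on the bench, fixed: 160 mm (x) by 200 mm (y), 12 mm thick, white face in an aluminium rim. Origin: centre of its underside. Place and yaw vary.
- plate_middle (a point): Middle of the light plate's white face, 12 mm above the bench; z up.
- spare_cell: Spare cell in a white bench stand, same frame and flange but a short round steel knob instead of the tab handle; origin at its underside (12 mm above the bench), it stands 112 mm above the bench. Not to be touched.
- vial: Glass vial, 28 mm diameter, 50 mm tall, standing on the sizer's left-hand (+y) housing; origin at its underside. Leave alone.
- beaker: Glass beaker, 64 mm diameter, 72 mm tall; origin at its underside. Leave alone.
- spatula: Slim steel laboratory spatula lying on the bench, 160 mm long. Leave alone.
- screwdriver: Grey screwdriver lying on the bench, 150 mm long. Leave alone.
- blower: Grey dust blower, 52 mm diameter, 58 mm tall, standing; origin at its underside. Leave alone.
- weight: Steel calibration weight, 38 mm diameter, 50 mm tall; origin at its underside. Leave alone.
- loupe: Black loupe, 38 mm diameter, 20 mm tall, standing on the sizer's right-hand (-y) housing; origin at its underside. Leave alone.
Not all that is in view belongs to the job. Leave any red or yellow look-alike of the cell alone.

How it is judged:
On the way, in this order (a step that is already met when the one before it is completed fails the run):
1. the clamp lever stands at the release mark (90 degrees, give or take 9) while the cell still sits in its bay (value of joint clamp_lever between 1.41 and 1.73 rad and distance of cell from where it was at the start of the episode below 0.01 m), for 0.2 s.
2. the cell has been drawn up clear of its bay in the gripper (its underside above the deck), the lever still at the release mark (value of joint clamp_lever between 1.41 and 1.73 rad and z of cell in the frame of instrument above 0.155 m and contact force between the fingers and cell above 1 N and contact force between cell and instrument below 0.2 N), for 0.1 s.
At the end, for the whole second after the job is handed in: Gripper holds the cell still, clear of sizer and plate: window centre within 50 mm of the plate's middle in plan and 100 to 210 mm above it, window axis 45 +- 10 degrees from vertical, handle uppermost (cell z within 57 degrees of upright); lever still at 90 +- 9 degrees (value of joint clamp_lever between 1.41 and 1.73 rad and contact force between the fingers and cell above 1 N and contact force between cell and instrument below 0.2 N and contact force between cell and light_plate below 0.2 N and horizontal distance between cell_window and plate_middle below 0.05 m and z of cell_window in the frame of plate_middle between 0.1 and 0.21 m and (angle between cell's own y axis and vertical between 0.61 and 0.96 rad or angle between cell's own y axis and vertical between 2.18 and 2.53 rad) and angle between cell's own z axis and vertical below 1 rad and linear speed of cell below 0.02 m/s); the arm keeps its last pose, push and grip.
It fails at once if the cell touches the light plate (contact force between cell and light_plate above 0.5 N).
It fails at once if something else on the bench is shifted by more than 30 mm (distance of any of spare_cell, vial, beaker, spatula, screwdriver, blower, weight, loupe from where it was at the start of the episode above 0.03 m).
It also fails if it takes over 54 s, if anything falls off the work surface, if the arm or the gripper's body presses on something with over 40 N, if the wrist force passes 120 N, or if a joint passes its speed limit or range.

## Working session

There is one attempt and no reset: what is moved stays moved. The work goes in short steps, each a Python script; the robot and the scene stay as the last script left them, time stands still between calls to the robot, and variables do not carry over. Pictures are saved under pics/ and viewed, at most 10 in all, crops included, and the job is handed in when it is done.

```bash
mkdir -p pics && ls && python3 - <<'E'
from station import arm, snapshot, camera_info
import cv2
for n in("top","side"):
    cv2.imwrite(f"pics/{n}0.png",snapshot(n)); c=camera_info(n); print(n,c)
print(arm.read_time(),arm.read_eef_rot())
E
```

```text
pics
top {'fx': 444.3412582577986, 'fy': 444.3412582577986, 'cx': 327.08411970378535, 'cy': 234.34309490513073, 'R': array([[-0.01087801, -0.99992077, -0.00633464],
       [-0.98915036,  0.01168856, -0.14644093],
       [ 0.14650337,  0.00467292, -0.98919913]]), 't': array([-0.04550422,  0.51875422,  1.38113664])}
side {'fx': 598.3295684237828, 'fy': 598.3295684237828, 'cx': 317.3360225423155, 'cy': 243.70313775827213, 'R': array([[-0.70536841, -0.70883777, -0.00210296],
       [-0.44906982,  0.44916339, -0.77239145],
       [ 0.54844481, -0.54387615, -0.63514331]]), 't': array([0.31612817, 0.36137053, 1.38409536])}
0.1 [ 9.81637053e-01  1.90754843e-01 -2.27227971e-04 -1.11109984e-03]
```

View pics/top0.png

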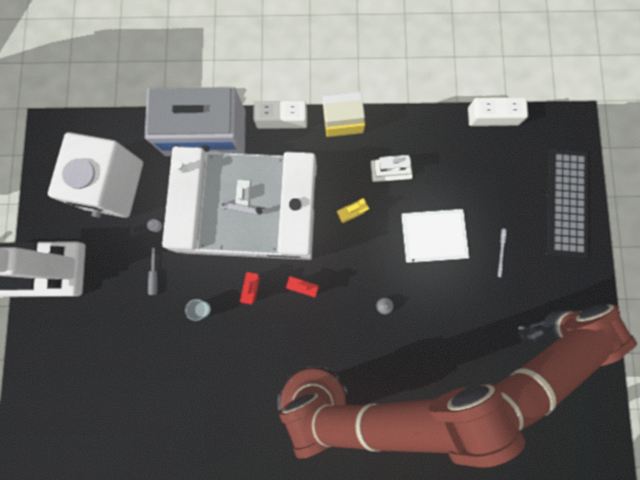

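View pics/side0.png

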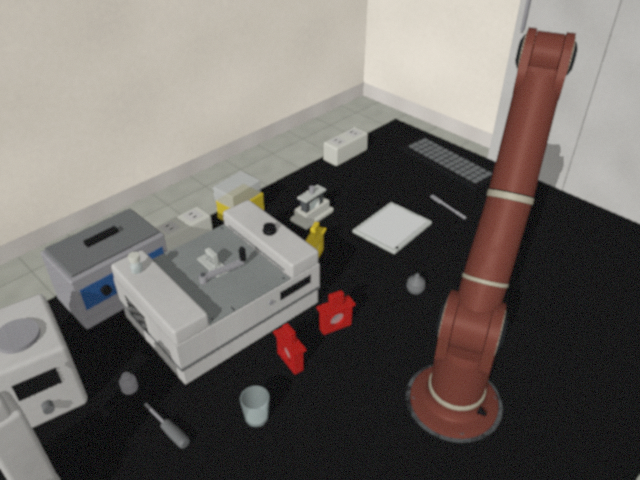

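The top view shows the sizer at about (165–315, 148–258) and the plate at about (402–468, 210–263). The lever handle is near (259, 210) and the cell tab near (243, 188). I'll zoom in on the details.

```bash
python3 - <<'E'
import cv2, numpy as np
a=cv2.imread("pics/top0.png")[140:270,155:325]; b=cv2.imread("pics/side0.png")[195:385,105:330]
a=cv2.resize(a,None,fx=4.5,fy=4.5,interpolation=cv2.INTER_CUBIC)
b=cv2.resize(b,None,fx=3.1,fy=3.1,interpolation=cv2.INTER_CUBIC)
cv2.imwrite("pics/topc.png",a);cv2.imwrite("pics/sidec.png",b)
E
```

```text
(no output)
```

View pics/topc.png

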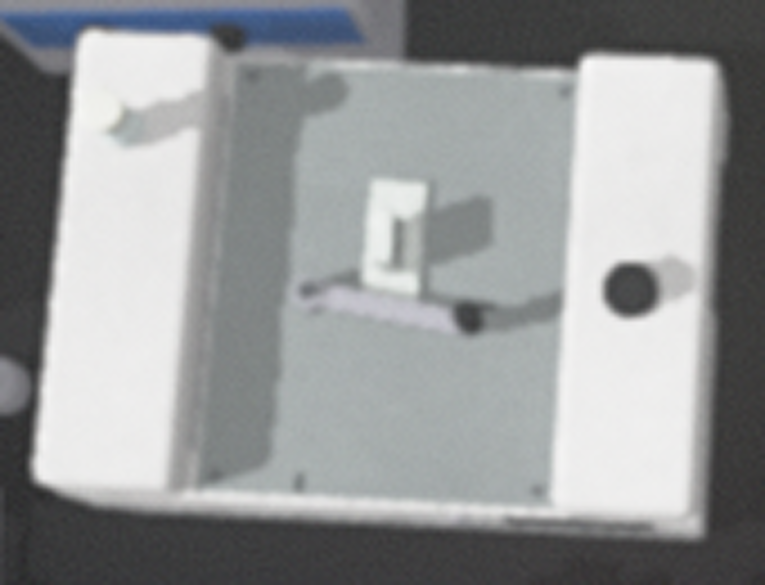

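View pics/sidec.png

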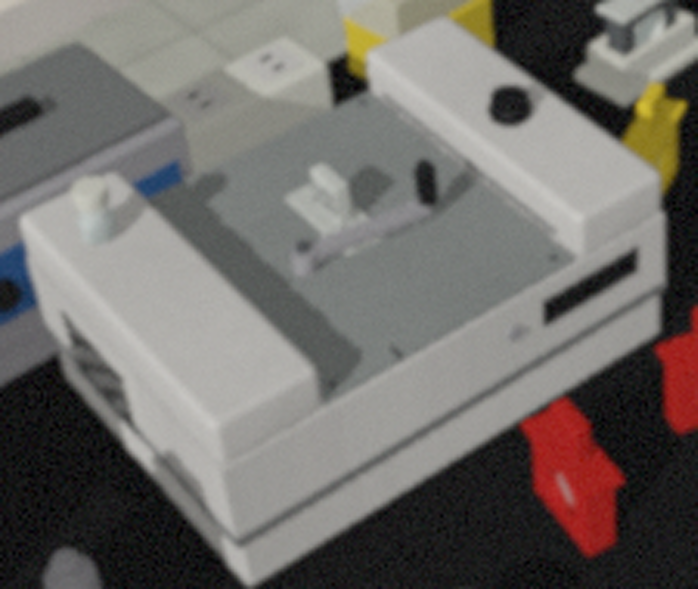

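```bash
cat > h.py <<'E'
import numpy as np, cv2
from station import arm, snapshot, camera_info
CI={n:camera_info(n) for n in("top","side")}
def proj(n,X):
    c=CI[n]; p=np.asarray(X)@c["R"].T+c["t"]
    return np.c_[c["fx"]*p[:,0]/p[:,2]+c["cx"], c["fy"]*p[:,1]/p[:,2]+c["cy"]]
def world(pose,P):
    x,y,a=pose; P=np.atleast_2d(P); c,s=np.cos(a),np.sin(a)
    return np.c_[x+c*P[:,0]-s*P[:,1], y+s*P[:,0]+c*P[:,1], P[:,2]]
def lever(q,z=.192,r=.11): return [-.014-r*np.sin(q), .05-r*np.cos(q), z]
E
python3 - <<'E'
from h import *
from scipy.optimize import least_squares
T=lambda u,v:(155+u/4.5,140+v/4.5); S=lambda u,v:(105+u/3.1,195+v/3.1)
H=.193
obs=[("top",T(78,32),(.15,.21,H)),("top",T(35,485),(-.15,.21,H)),("top",T(182,490),(-.15,.12,H)),("top",T(213,35),(.15,.12,H)),
("top",T(720,62),(.15,-.21,H)),("top",T(695,518),(-.15,-.21,H)),("top",T(582,55),(.15,-.12,H)),("top",T(552,512),(-.15,-.12,H)),
("side",S(22,215),(.15,.21,H)),("side",S(222,455),(-.15,.21,H)),("side",S(318,385),(-.15,.12,H)),("side",S(583,250),(-.15,-.12,H)),
("side",S(660,190),(-.15,-.21,H)),("side",S(370,52),(.15,-.12,H)),("side",S(433,18),(.15,-.21,H)),
("top",T(402,180),(.066,0,.156)),("top",T(308,292),(-.014,.05,.168)),("top",T(403,242),(.02,0,.19)),("side",S(302,262),(-.014,.05,.168)),("side",S(327,195),(.02,0,.18))]
hob=[("top",T(470,315),.205),("side",S(427,165),.209),("side",S(427,198),.172)]
def f(p):
    r=[proj(n,world(p[:3],X))[0]-o for n,o,X in obs]+[proj(n,world(p[:3],lever(p[3],z)))[0]-o for n,o,z in hob]
    return np.ravel(r)
s=least_squares(f,[.6,.15,0,.1],loss="soft_l1"); print(s.x); print(f(s.x).reshape(-1,2).round(1).tolist())
p=s.x
for nm,X in dict(bay=(.02,0,.15),piv=(-.014,.05,.164),hnd=lever(p[3])).items(): print(nm,world(p[:3],X)[0].round(4))
# plate
im=cv2.imread("pics/top0.png"); g=cv2.cvtColor(im,6)
m=np.uint8(g>150)*255; m[:, :395]=0; m[:,480:]=0; m[:195]=0; m[275:]=0
c=max(cv2.findContours(m,0,2)[0],key=cv2.contourArea); r=cv2.minAreaRect(c); print(r)
c=CI["top"]
def back(u,z):
    d=c["R"].T@[(u[0]-c["cx"])/c["fx"],(u[1]-c["cy"])/c["fy"],1]; o=-c["R"].T@c["t"]
    return o+d*(z-o[2])/d[2]
B=np.array([back(u,.012) for u in cv2.boxPoints(r)]); print(B.round(4).tolist(),B.mean(0))
for u in [(385,306),(353,210),(303,286),(390,168),(502,252)]: print(u,back(u,.0).round(3))
np.save("inst.npy",p); np.save("plate.npy",B.mean(0))
E
```

```text
[ 0.59802547  0.20022519 -0.06317006  0.12658213]
[[-0.4, -0.6], [-1.8, 0.3], [-2.9, 0.8], [0.1, 0.2], [-0.2, -0.3], [-0.6, 0.5], [-0.3, -0.2], [-0.7, 0.2], [-1.5, -0.0], [-2.1, -8.2], [2.3, -5.6], [0.0, -9.4], [2.9, -5.8], [-1.3, -0.5], [5.1, -2.1], [-1.0, 1.2], [-0.1, 0.9], [-4.8, -0.3], [1.9, -2.8], [2.7, -0.6], [-1.3, -0.3], [-0.1, -0.6], [1.1, 0.1]]
bay [0.618 0.199 0.15 ]
piv [0.5872 0.251  0.164 ]
hnd [0.5665 0.143  0.192 ]
((434.7235107421875, 235.4058837890625), (50.00611877441406, 63.50469970703125), 85.60128784179688)
[[0.5901, -0.2944, 0.012], [0.6038, -0.5022, 0.012], [0.44, -0.5053, 0.012], [0.4266, -0.301, 0.012]] [ 0.51512698 -0.40072605  0.012     ]
(385, 306) [ 0.29  -0.234  0.   ]
(353, 210) [ 0.604 -0.138 -0.   ]
(303, 286) [0.356 0.028 0.   ]
(390, 168) [ 0.746 -0.265  0.   ]
(502, 252) [ 0.459 -0.62   0.   ]
```

```bash
python3 - <<'E'
from h import *
from scipy.optimize import least_squares
T=lambda u,v:(155+u/4.5,140+v/4.5); S=lambda u,v:(105+u/3.1,195+v/3.1)
H=.193;D=.15
obs=[("top",T(78,32),(.15,.21,H)),("top",T(35,485),(-.15,.21,H)),("top",T(213,35),(.15,.12,H)),
("top",T(720,62),(.15,-.21,H)),("top",T(695,518),(-.15,-.21,H)),("top",T(582,55),(.15,-.12,H)),("top",T(552,512),(-.15,-.12,H)),
("side",S(22,215),(.15,.21,H)),("side",S(370,52),(.15,-.12,H)),
("side",S(222,455),(-.15,.21,D)),("side",S(318,390),(-.15,.12,D)),("side",S(583,250),(-.15,-.12,D)),
("top",T(402,180),(.066,0,.156)),("top",T(308,292),(-.014,.05,.168)),("side",S(302,250),(-.014,.05,.168)),("side",S(285,195),(.066,.018,.156))]
hob=[("top",T(470,315),.205),("side",S(427,165),.209),("side",S(427,198),.172)]
def f(p):
    r=[proj(n,world(p[:3],X))[0]-o for n,o,X in obs]+[proj(n,world(p[:3],lever(p[3],z)))[0]-o for n,o,z in hob]
    return np.ravel(r)
s=least_squares(f,[.6,.15,0,.1],loss="soft_l1"); p=s.x; print(p); print(f(p).reshape(-1,2).round(1).tolist())
for nm,X in dict(bay=(.02,0,.15),piv=(-.014,.05,.164),hnd=lever(p[3])).items(): print(nm,world(p[:3],X)[0].round(4))
np.save("inst.npy",p)
# overlay
w=lambda P:world(p[:3],P)
box=lambda x,y,z,hx,hy:w([(x+sx*hx,y+sy*hy,z) for sx,sy in((-1,-1),(-1,1),(1,1),(1,-1))])
P=[box(0,.165,H,.15,.045),box(0,-.165,H,.15,.045),box(0,0,.15,.15,.12),box(.02,0,.156,.046,.018),box(.02,0,.196,.018,.007),w([(-.014,.05,.169),lever(p[3],.169)]),w([lever(p[3],.169),lever(p[3],.209)])]
out=[]
for n,(x0,y0,k) in dict(top=(155,140,4),side=(110,195,3)).items():
    im=cv2.imread(f"pics/{n}0.png")[y0:y0+140 if n=="top" else y0+180,x0:x0+170 if n=="top" else x0+226]
    im=cv2.resize(im,None,fx=k,fy=k,interpolation=cv2.INTER_CUBIC)
    if n=="top": im=im[40:]
    for q in P: cv2.polylines(im,[np.int32((proj(n,q)-[x0,y0])*k-([0,40] if n=="top" else [0,0]))],True,(0,0,255),1)
    out.append(im)
cv2.imwrite("pics/ovt.png",out[0]);cv2.imwrite("pics/ovs.png",out[1])
E
```

```text
[ 0.60018939  0.19909572 -0.065427    0.14545576]
[[0.1, -1.4], [-1.5, -0.7], [0.6, -0.5], [0.3, -0.9], [-0.4, -0.1], [0.2, -0.9], [-0.4, -0.4], [-1.5, -0.8], [-1.3, -1.0], [0.6, 4.2], [4.1, 5.2], [0.2, 3.1], [-0.6, 0.5], [0.3, 0.1], [1.7, 0.4], [1.3, 0.1], [-1.1, -0.3], [0.1, -0.7], [1.3, -0.1]]
bay [0.6201 0.1978 0.15  ]
piv [0.5895 0.2499 0.164 ]
hnd [0.5665 0.1423 0.192 ]
```

View pics/ovt.png

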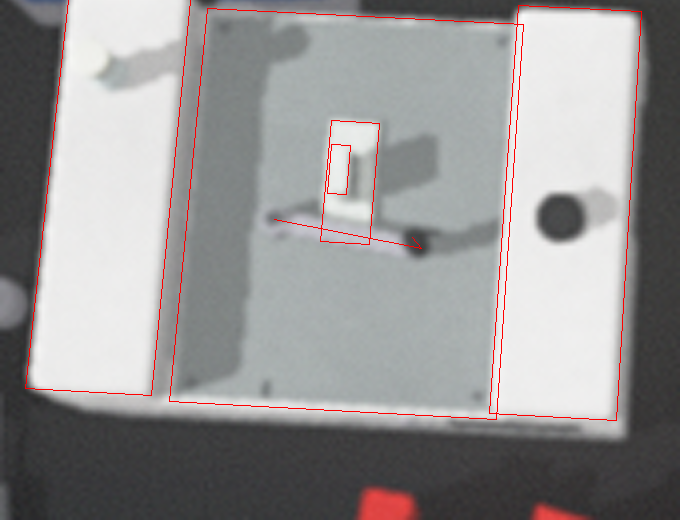

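View pics/ovs.png

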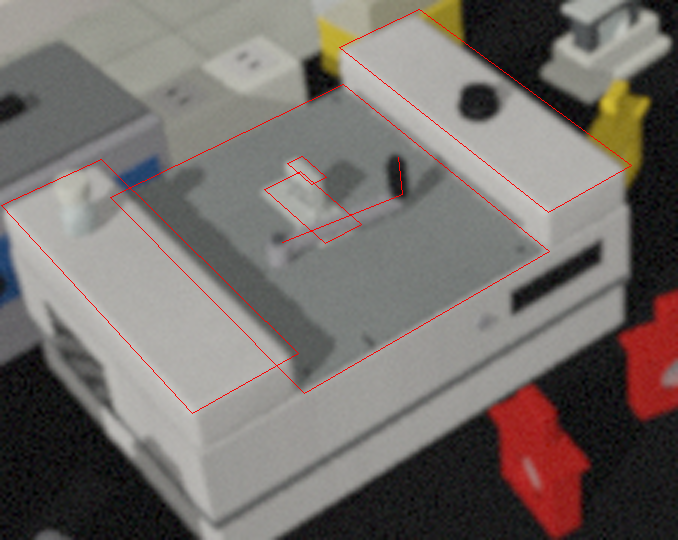

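Both overlays match to within about 5 mm: the cell tab in the top view is at (339, 168) and the lever handle at (417, 243). Next I'll plan the poses and check IK before moving.

```bash
cat >> h.py <<'E'
from scipy.spatial.transform import Rotation as Ro
p=np.load("inst.npy"); yaw=p[2]; plate=np.load("plate.npy")
def pose(g,ang,tilt=0.,flip=1,d=.054):
    """grasp point g, tool-y heading ang, tool z tilted from down towards ang; d = distance of g ahead of TCP"""
    h=np.array([np.cos(ang),np.sin(ang),0]); k=np.array([0,0,1.])
    z=np.sin(tilt)*h-np.cos(tilt)*k; y=flip*(np.cos(tilt)*h+np.sin(tilt)*k)
    return np.asarray(g)-d*z, Ro.from_matrix(np.c_[np.cross(y,z),y,z]).as_quat()
def lev(q,z,flip):
    return pose(world(p[:3],lever(q,z))[0], yaw+np.pi-q, flip=flip)
E
python3 - <<'E'
from h import *
r=lambda x: None if x is None else np.round(x,2).tolist()
for fl in(1,-1):
    for q in(.14,.5,1,1.571): print("lev",fl,q,r(arm.ik(*lev(q,.195,fl))))
    for z in(.182,.36): print("cell",fl,z,r(arm.ik(*pose(np.r_[world(p[:3],[.02,0,0])[0][:2],z],yaw+np.pi/2,flip=fl))))
w=plate+[0,0,.15]
for a in np.arange(0,6.28,np.pi/6):
    for fl in(1,-1):
        s=arm.ik(*pose(w,a,np.pi/4,fl,.122))
        if s is not None: print("end",round(a,2),fl,r(s))
E
```

```text
lev 1 0.14 [0.34, 0.83, -1.15, 1.67, 0.81, 1.19, 1.92]
lev 1 0.5 [0.32, 0.79, -1.15, 1.76, 0.79, 1.14, 1.5]
lev 1 1 [0.17, 0.67, -0.96, 1.82, 0.65, 1.0, 1.02]
lev 1 1.571 [0.13, 0.78, -1.15, 1.78, 0.79, 1.13, 0.21]
cell 1 0.182 [0.07, 0.8, -0.78, 1.49, 0.6, 1.11, 0.67]
cell 1 0.36 [0.1, 0.67, -0.9, 1.22, 0.52, 1.48, 0.77]
lev -1 0.14 [-0.01, 0.6, -0.44, 1.68, 0.31, 0.93, -0.78]
lev -1 0.5 [-0.04, 0.56, -0.44, 1.77, 0.3, 0.88, -1.18]
lev -1 1 [-0.16, 0.52, -0.38, 1.83, 0.25, 0.84, -1.74]
lev -1 1.571 [-0.32, 0.53, -0.33, 1.8, 0.22, 0.85, -2.38]
cell -1 0.182 [-0.28, 0.68, -0.12, 1.5, 0.09, 0.96, -2.05]
cell -1 0.36 [-0.13, 0.57, -0.4, 1.23, 0.21, 1.38, -2.15]
end 0.0 1 [1.54, 0.71, -0.94, 2.03, -0.35, 0.1, 1.24]
end 0.0 -1 [1.44, 0.64, -0.75, 2.03, -1.12, 0.19, -1.17]
end 0.52 1 [1.52, 0.85, -0.89, 1.68, -0.23, 0.7, 1.57]
end 0.52 -1 [1.04, 0.68, -0.02, 1.7, -0.97, 1.01, -0.96]
end 1.05 1 [1.38, 1.02, -0.91, 1.26, -0.03, 1.28, 1.77]
end 1.05 -1 [0.98, 0.86, 0.0, 1.28, -0.69, 1.45, -0.87]
end 1.57 1 [1.15, 1.17, -0.94, 0.82, 0.16, 1.82, 2.04]
end 1.57 -1 [0.89, 1.05, -0.05, 0.84, -0.46, 1.86, -0.71]
end 3.67 1 [0.06, 1.04, 0.7, 1.09, 0.1, 1.55, -2.05]
end 3.67 -1 [0.43, 0.96, -0.23, 1.07, 0.71, 1.75, 0.66]
end 4.19 1 [-0.14, 0.88, 0.74, 1.52, 0.27, 1.01, -1.84]
end 4.19 -1 [0.39, 0.78, -0.25, 1.5, 0.93, 1.37, 0.79]
end 4.71 1 [-0.29, 0.77, 0.89, 1.91, 0.41, 0.41, -1.58]
end 4.71 -1 [0.39, 0.61, -0.22, 1.89, 1.25, 0.96, 0.86]
end 5.24 1 [1.11, 0.76, -1.15, 2.15, 1.82, 1.17, -2.15]
end 5.24 -1 [1.02, 0.66, -0.96, 2.15, 1.81, 1.01, 0.94]
end 5.76 1 [1.43, 0.72, -1.14, 2.22, 2.13, 0.62, -1.8]
end 5.76 -1 [1.43, 0.72, -1.14, 2.22, 2.13, 0.62, 1.34]
```

```bash
python3 - <<'E'
from h import *
t=lambda:round(arm.read_time(),2)
arm.move_gripper(.55,20); print(t())
q0=.135
P,o=lev(q0,.30,1); arm.movep(P,o); print("above",t())
P,o=lev(q0,.195,1); arm.line_to(P,.15); print("down",t(),arm.read_ft_force().round(1) if hasattr(arm.read_ft_force(),'round') else arm.read_ft_force())
arm.move_gripper(0.0,20); print("closed",t(),arm.read_opening(),arm.read_finger_force(),arm.read_ft_force(),arm.read_tool_pos(),P)
cv2.imwrite("pics/s1.png",cv2.resize(snapshot("side")[150:350,100:350],None,fx=3,fy=3))
E
```

```text
0.57
above 3.43
down 4.28 [0.  0.2 0.3]
closed 4.65 0.20218660648973277 20.223275476600975 [ 0.0257429  -0.2003744   3.42853736] [0.56794733 0.14241096 0.25007368] [0.5675887  0.14210608 0.249     ]
```

View pics/s1.png

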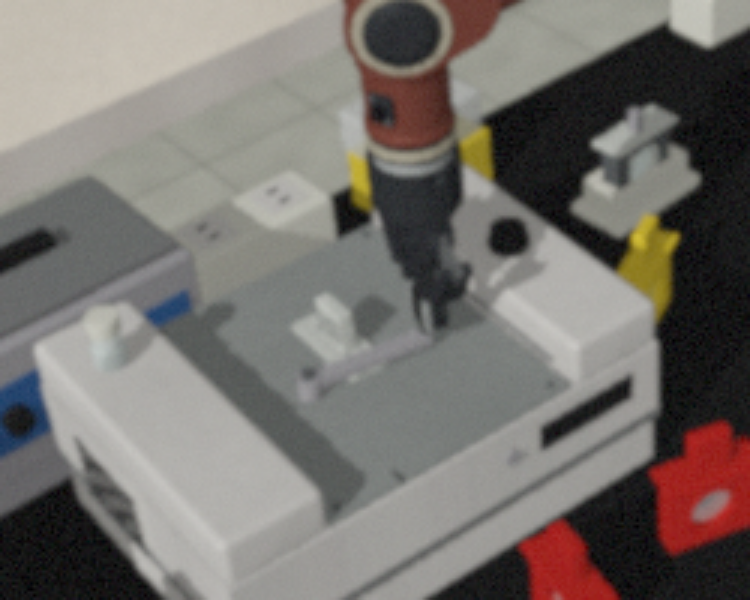

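The gripper is holding the lever handle (crop (430, 300), opening 17 mm, which fits the 18 mm handle). Next I'll swing the lever along its arc.

```bash
python3 - <<'E'
from h import *
t=lambda:round(arm.read_time(),2)
arm.move_gripper(.28,20)
for q in np.linspace(.135,1.571,10)[1:]:
    P,o=lev(q,.196,1); arm.line_to(P,.12,o); print(round(q,2),t(),np.round(arm.read_ft_force(),1))
arm.move_gripper(0,20); print(t(),arm.read_opening(),np.round(arm.read_ft_force(),1),arm.read_tool_pos(),P)
arm.move_gripper(.5); P,o=lev(1.571,.29,1); arm.line_to(P,.2); print(t())
P,o=pose(np.r_[world(p[:3],[.02,0,0])[0][:2],.29],yaw+np.pi/2); arm.movep(P,o); print(t())
for n,(x0,y0) in dict(side=(100,180),top=(155,130)).items(): cv2.imwrite(f"pics/{n}2.png",snapshot(n)[y0:y0+150,x0:x0+200])
a=[cv2.resize(cv2.imread(f"pics/{n}2.png"),None,fx=2,fy=2,interpolation=cv2.INTER_CUBIC) for n in("side","top")]
cv2.imwrite("pics/s2.png",np.hstack(a))
E
```

```text
0.29 5.25 [-0.1 -0.5  0.2]
0.45 5.56 [-0.9 -0.5 -0.4]
0.61 5.87 [ 0.3 -0.2 -0.7]
0.77 6.17 [0.5 0.2 0.5]
0.93 6.48 [0.5 0.5 0.2]
1.09 6.79 [-0.  -0.5  0. ]
1.25 7.1 [ 0.5  0.5 -0.4]
1.41 7.41 [0.6 0.7 0.7]
1.57 7.72 [ 0.4 -0.2 -0.3]
7.93 0.19979385494517976 [ 0.5 -0.7  1.2] [0.48004033 0.2561459  0.24999602] [0.47972518 0.25711826 0.25      ]
8.92
9.57
```

View pics/s2.png

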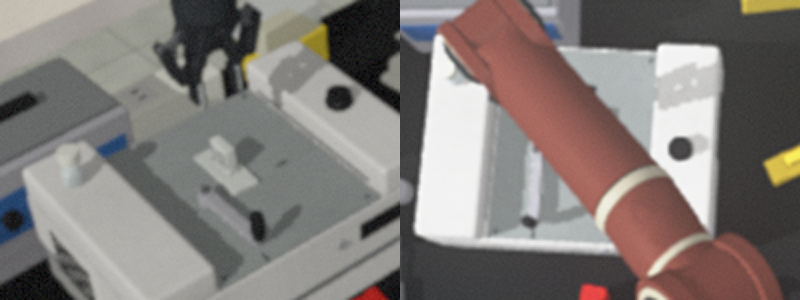

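The lever now points to the front: in the top view its handle (529, 220) lines up with the release mark (529, 233). Next I'll grasp the cell tab, correct the centring from the wrist force, and lift.

```bash
python3 - <<'E'
from h import *
t=lambda:round(arm.read_time(),2)
P,o=pose(np.r_[world(p[:3],[.02,0,0])[0][:2],.183],yaw+np.pi/2)
arm.line_to(P,.15); print(t(),np.round(arm.read_ft_force(),1))
arm.move_gripper(0,20); arm.pause(.2)
print(t(),arm.read_opening(),arm.read_finger_force(),np.round(arm.read_ft_force(),1),np.round(arm.read_wrist_torque(),2),np.array(arm.read_tool_pos())-P)
E
```

```text
10.54 [ 0.5 -0.1  0.7]
11.1 0.16178588334227464 27.613832652568817 [-0.6  2.3  6.2] [ 0.21  0.02 -0.01] [0.00044582 0.00092734 0.00129578]
```

```bash
python3 - <<'E'
from h import *
t=lambda:round(arm.read_time(),2)
arm.move_gripper(0,90); print(t(),arm.read_finger_force(),np.round(arm.read_ft_force(),1))
P=np.array(arm.read_tool_pos())
for dz in(.02,.05,.09):
    arm.line_to(P+[0,0,dz],.07); print(t(),dz,np.round(arm.read_ft_force(),1),arm.read_opening())
arm.line_to(P+[0,0,.19],.15); print(t(),np.round(arm.read_ft_force(),1),arm.read_finger_force())
cv2.imwrite("pics/s3.png",cv2.resize(snapshot("side")[100:350,100:400],None,fx=2,fy=2))
E
```

```text
11.32 88.17075848579407 [0.9 2.  4.9]
11.78 0.02 [ 0.4  1.4 -2.2] 0.15046104707734834
12.35 0.05 [ 1.  -0.2 -3.9] 0.14150228408532695
13.07 0.09 [-0.3 -0.6 -4.1] 0.14621860220491062
13.89 [ 0.3 -0.5 -3.5] 88.61246109008789
```

View pics/s3.png

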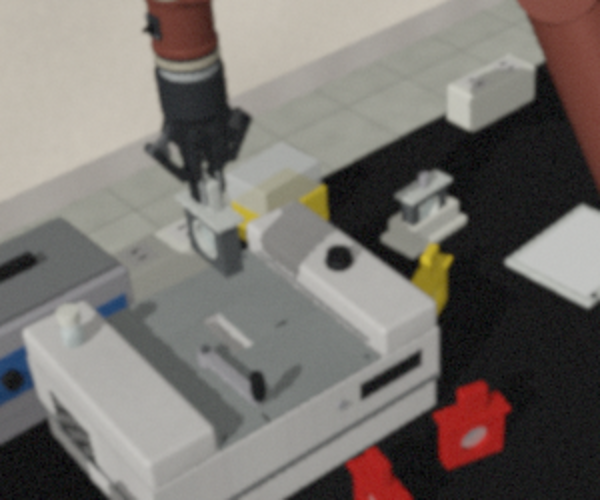

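The cell is out at crop (215, 235), clear of the empty bay, and the lever hasn't moved. Next I'll carry the cell over the plate and tilt it.

```bash
python3 - <<'E'
from h import *
t=lambda:round(arm.read_time(),2)
z=arm.read_tool_pos()[2]
P,o=pose(plate,4.19,0,-1); P[2]=z
Pe,oe=pose(plate+[0,0,.15],4.19,np.pi/4,-1,.122)
arm.line_to(P,.25,o); print(t(),arm.read_opening())
print(arm.ik(Pe,oe)); arm.line_to(Pe,.1,oe); arm.pause(.8)
print(t(),arm.read_opening(),arm.read_finger_force(),np.round(arm.read_ft_force(),1),np.array(arm.read_tool_pos())-Pe,(Ro.from_quat(arm.read_eef_rot())*Ro.from_quat(oe).inv()).magnitude())
a=snapshot("side")[80:300,240:540]; b=snapshot("top")[120:340,300:540]
cv2.imwrite("pics/s4.png",cv2.resize(np.hstack([a,b]),None,fx=1.48,fy=1.48))
E
```

```text
16.52 0.14999055121570296
[ 0.36215114  0.77280679 -0.2096646   1.50137887  0.90678419  1.351686
  0.80606334]
19.46 0.14631089106532053 88.67218852043152 [ 0.5 -0.7 -3.8] [ 5.30816391e-06  5.30581506e-06 -3.26032731e-05] 5.0669233722741524e-05
```

View pics/s4.png

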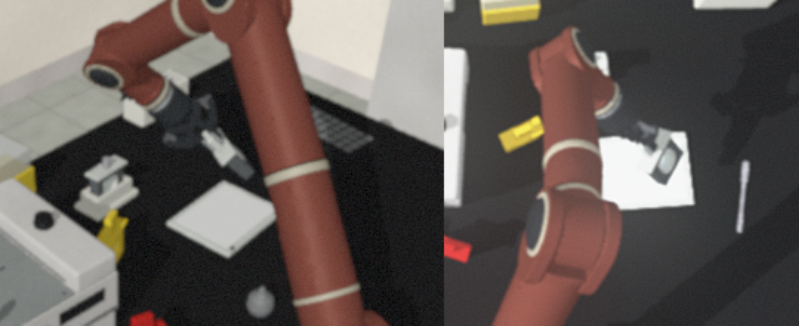

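The window appears at top-view pixel ≈(451, 228). That is about where a point 15 cm above the plate's middle should appear, and the cell leans with its handle up, well clear of the plate. I'm handing it in.

```bash
python3 -c "
from station import ticket
print(ticket.finish_job())"
```

```text
the job is handed in; nothing more can be done
None
```

I handed the job in with the lever swung to the 90° mark and the cell held still at 45°, handle up, about 15 cm over the plate's middle; the hand-in returned no verdict.

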